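# Wind the glue press down one turn and lock it

### The arm

A 6-joint arm with a two-finger parallel gripper is mounted at the origin on the work surface. World frame = base frame: x ahead of the robot, y to its left, z up, the work surface at z = 0. Lengths are in m, angles in degrees, forces in N, time in s.
With the tool pointing down it reaches from about 0.3 to 0.75 m from the base axis. Payload 8.5 kg.
Tool frame: the origin (TCP) lies on the centre line of the jaws, within the pads' length; the fingertips stand 19 mm ahead of it and the grasp point (between the pads) is the TCP (env.tcp_to_tips is the z of the fingertips in the tool frame, in m); z points along the fingers, y is the line along which they close (so a half turn about z gives the same grasp; the last joint's range is limited). The gripper opens to 85 mm and grips with 20 to 120 N. Pads are 22 mm wide; open, the fingers measure 114 mm over their backs; the gripper's body (76 mm by 85 mm) begins 54 mm behind the grasp point. The pads swing forward as they close: fully open they stand 13 mm farther back than shut.
Start: joints at [52.179, 21.807, 74.336, -0, 83.858, -12.336], TCP at [0.237, 0.496, 0.25] pointing down, gripper open.
Joint ranges: [-178.18, 178.18], [-50.72, 133.34], [12.68, 142.11], [-81.47, 261.47], [9.98, 163.14], [-165.26, 165.26]. Speed limits (degrees/s): [136.94, 136.94, 180, 180, 180, 180].

### API

Orientations are given as a 3x3 rotation matrix whose columns are the frame's x, y, z axes.
In Python, from rig import env gives the robot as it stands.
- The arm moves only by the tool servo_tool, never from a script. Its argument "steps" is a list of rows, each an object of numbers: "tx", "ty", "tz": the shift along the world's x, y, z in cm; "yaw": the turn about the world's z in degrees; "claw": the finger opening in cm, from 0 to 8.54. In form: [{"tx": .., "ty": .., "tz": .., "yaw": .., "claw": ..}, ...]. A call has 1 to 20 rows; each row shifts and turns the commanded pose from where the row before left it; what a row does not reach is not made up. A row lasts 1/10 s, in which the tool goes at most 50 mm and 8.59 degrees, less where a joint would pass 70% of its speed; a pose out of reach is approached as far as the arm can. A call with a gripper value outside its range is refused whole. The fingers move at their own pace and stop on an object; "newtons" is the grip in N (left out, the last holds). Time passes only in rows, so rows that do not move let the fingers close. It gives the time, the measured TCP pose, the force, the opening and the grip force at its end, in the units of the state.
- env.observe(): the state, without advancing time (a new reading comes with each control period).
- env.get_image(name): name is "scene" or "top" or "wrist"; returns (picture, depth): 420x560x3 uint8, red, green, blue; 420x560 float32, m along the optical axis (not along the pixel's ray), 0 where there is no reading.
- env.camera_model(name): a dict with "fovy" (degrees; the focal length in pixels is half the picture's height over the tangent of half this angle, whatever the lens; pixels are square), "cx", "cy" (the principal point, pixels), "T" (4x4, takes a point from camera to world coordinates). Camera axes: x right, y down, z forward; pixel columns grow to the right and rows downward; lengths in m; the calibration is good to about 2 mm. A picture is of the moment at which its call begins: read the wrist's pose just before it. camera_model takes no time and is no camera call; for the wrist camera it gives the pose at the moment of the call.
- env.close_job(): hands the job in; it is judged then, once.
The state is a dict: "time_s": time; "q": joint angles; "qvel": joint speeds; "joint_efforts": joint torques, N m; "position": TCP position; "tool_rot": TCP orientation; "ft_force": force on the tool from outside, world axes, zero at the start; "wrist_torque": the same for the moment, N m; "grip_width": finger opening in m; "gripper_force": force on a finger pad.
Only numpy, scipy, OpenCV 4.12 (cv2) and the standard library are available. Lean on these libraries where they do the work, as an engineer would, in place of code of your own. Each camera call takes 0.05 s, during which the arm holds its last target. There are 200 camera calls.

### The job

Push the glue press's hand wheel round clockwise (seen from above) by its upright handle through exactly one full turn, so that the handle is back where it started, and only then push the lock lever outward, away from the wheel, as far as it goes. Just push with the fingers, lightly: grip nothing, lift nothing, and leave everything else on the bench where it is.

Things in the scene. Friction and masses are not known exactly. Their poses are not given: they have to be found in the camera images.
- press: the glue press, fixed to the bench: wooden bed 150 x 400 x 20 mm, two upright steel posts and a grey bridge 56 x 400 mm over them, its top 150 mm above the bench. Origin at the centre of the bed's underside, on the wheel's axis; its y runs along the bridge (the lock lever stands at the -y end), its x across it, the -x side towards the robot. It stands in a different place and yaw each time.
- wheel_centre (a point): centre of the hand wheel, on its upright axis, 178 mm above the bench, at mid-thickness of the rim. The wheel lies level above the middle of the bridge: round rim 146 mm over all and 16 mm thick (rim top 186 mm above the bench), a hub 38 mm across reaching 13 mm above mid-rim, three spokes, one of them leading to the handle.
- wheel_handle (a point): middle of the wheel's upright black round handle: 20 mm diameter, standing on the rim 65 mm from the axis; its thick part reaches from 189 to 231 mm above the bench, and this point is 210 mm above the bench. Turns with the wheel; it does not spin by itself.
- wheel (a joint): angle of the hand wheel in rad; it grows when the wheel is turned clockwise seen from above (one turn is 6.283) and starts somewhere between -1.3 and 1.3. At 0 the handle lies on the press's -x side. There is no stop or click at one turn. About 3 N at the handle turns it; friction holds it wherever it is left. Each turn lowers the steel pressing bar by 5 mm.
- lock_pivot (a point): on the upright pivot axis of the lock lever, on the bridge 165 mm from the wheel's axis along the press's -y, 164 mm above the bench
- lock_knob (a point): middle (178 mm above the bench) of the free part of the lock lever's upright black knob: 18 mm diameter, 75 mm from the pivot, top 190 mm above the bench. The lever arm under it is a level steel bar 14 mm wide whose top is 168 mm above the bench.
- lock (a joint): angle of the lock lever in rad: at 0 the arm points along the press's -x (towards the robot); it grows counterclockwise seen from above, the knob swinging outward away from the wheel towards the press's -y, up to a stop at 1.4. Starts between 0 and 0.25. About 1.5 N at the knob moves it; it stays where it is left.
- batten: loose hardwood batten 32 x 190 x 30 mm lying on the press bed under the pressing bar; origin at the centre of its underside
- tin: loose round metal tin, 57 mm across, 26 mm tall, standing on the bridge near the end away from the lock lever; origin at the centre of its underside
- glue: white glue bottle 60 mm across, 160 mm tall, standing to the left of the press; origin at the centre of its underside
- offcut: softwood block 60 x 90 x 45 mm on the bench; origin at the centre of its underside
- trysquare: try square lying flat on the bench beyond the press: dark wooden stock 22 x 120 x 14 mm (its origin is the centre of the stock's underside) and a thin steel blade reaching 135 mm along its +x
- screwdriver: screwdriver lying on the bench beside the press
- mug: white mug 80 mm across, 90 mm tall, handle at its +y; origin at the centre of its underside
- clamp: bar clamp 300 mm long lying flat on the bench; origin under the middle of its bar

How it is judged (in metres and radians):
On the way, in this order (a step that is already met when the one before it is completed fails the run):
1. the wheel has been pushed half a turn clockwise, the lock lever still open (distance of wheel_handle from where it was at the start of the episode above 0.12 m and value of joint wheel above 1 rad and value of joint lock below 0.5 rad).
2. the wheel has made one full clockwise turn, the lock lever still open (value of joint wheel between 4.68319 and 7.88319 rad and distance of wheel_handle from where it was at the start of the episode below 0.014 m and value of joint lock below 0.5 rad), for 0.2 s.
3. the lock lever is pushed outward to its stop (value of joint lock above 1.2 rad), for 0.2 s.
At the end, for the whole second after the job is handed in: the wheel stands one clockwise turn on from its start with its handle within 14 mm (about 12 degrees) of where it began, and the lock lever is beyond 1.2 rad of its 1.4 rad travel; both at rest (value of joint wheel between 4.68319 and 7.88319 rad and distance of wheel_handle from where it was at the start of the episode below 0.014 m and value of joint lock above 1.2 rad and velocity of joint wheel between -0.05 and 0.05 rad/s); the robot touches nothing.
It fails at once if the wheel, the lever or another part of the press is gripped or shoved with more than 30 N (contact force between the fingers and press above 30 N).
It fails at once if the lock lever is thrown before the wheel has made its turn (value of joint lock above 0.6 rad and not (value of joint wheel above 4.68319 rad and distance of wheel_handle from where it was at the start of the episode below 0.02 m)).
It fails at once if another thing on the bench is moved or lifted by more than 25 mm (distance of any of batten, tin, glue, offcut, trysquare, screwdriver, mug, clamp from where it was at the start of the episode above 0.025 m).
It also fails if it takes over 69 s, if anything falls off the work surface, if the arm or the gripper's body presses on something with over 40 N, if the wrist force passes 120 N, or if a joint passes its speed limit or range.

## Working session

There is one attempt and no reset: what is moved stays moved. The work goes in short steps, Python scripts to look and compute and a tool call to move; the robot and the scene stay as the last step left them, time stands still between calls to the robot, and variables do not carry over. Pictures are saved under pics/ and viewed, at most 10 in all, crops included, and the job is handed in when it is done.

Besides the shell and the picture viewer there is one more tool, called after "Call:" in YAML: its name, and indented under it one key for each argument. servo_tool: Moves the arm, as the interface text tells. Its arguments: {"type":"object","properties":{"steps":{"type":"array"},"newtons":{"type":"number"}},"required":["steps"]}

```bash
mkdir -p pics
cat > h.py <<'E'
import numpy as np, cv2
from rig import env
def cast(name,u,v,z,m=None):
    m=m or env.camera_model(name); f=210/np.tan(np.radians(m["fovy"]/2)); T=np.array(m["T"])
    d=T[:3,:3]@np.array([(u-m["cx"])/f,(v-m["cy"])/f,1]); o=T[:3,3]
    return o+d*(z-o[2])/d[2]
def cloud(name,dep):
    m=env.camera_model(name); f=210/np.tan(np.radians(m["fovy"]/2)); T=np.array(m["T"])
    v,u=np.mgrid[:420,:560]; p=np.stack([(u-m["cx"])/f*dep,(v-m["cy"])/f*dep,dep],-1)
    return p@T[:3,:3].T+T[:3,3]
E
python3 - <<'E'
from h import *
s=env.observe(); print(s)
for n in("top","scene"):
    im,d=env.get_image(n); cv2.imwrite(f"pics/{n}0.png",im[...,::-1]); np.savez(f"{n}0.npz",im=im,d=d)
    m=env.camera_model(n); print(n,m)
    P=cloud(n,d); ok=d>0
    for lo,hi in((.222,.24),(.18,.194)):
        k=ok&(P[...,2]>lo)&(P[...,2]<hi); k=k.astype(np.uint8)
        c,_,st,ce=cv2.connectedComponentsWithStats(k)
        for i in range(1,c):
            if st[i,4]>12: print(lo,st[i],P[_==i].mean(0),im[_==i].mean(0))
E
```

```text
{'time_s': 0.0, 'q': array([ 5.21789115e+01,  2.18418768e+01,  7.43839961e+01, -6.44867205e-04,
        8.38579118e+01, -1.23367493e+01]), 'qvel': array([ 0.0113365 , -0.0369876 ,  0.04446407, -0.04231185, -0.00426574,
        0.05839816]), 'joint_efforts': array([ 9.80403493e-04, -4.48467743e+01, -2.31280696e+01, -1.55252287e-04,
        4.85447745e-03,  2.84683082e-06]), 'position': array([0.23649606, 0.49627134, 0.24970791]), 'tool_rot': array([[-9.02703311e-01,  4.30262645e-01, -8.87850406e-04],
       [ 4.30263455e-01,  9.02702614e-01, -1.16198968e-03],
       [ 3.01504130e-04, -1.43094151e-03, -9.99998931e-01]]), 'ft_force': array([ 0.81490393, -0.35242778, -0.61760511]), 'wrist_torque': array([ 0.02147483,  0.01862143, -0.00322712]), 'gripper_force': 0.0, 'grip_width': 0.08514416827328508}
top {'fovy': 57.65956252706328, 'cx': 280.74506686529827, 'cy': 212.9022515387009, 'T': array([[-0.02608648, -0.98797132,  0.15242101,  0.39008795],
       [-0.9995219 ,  0.02830943,  0.01243195,  0.01989206],
       [-0.01659736, -0.15202383, -0.98823746,  1.31490496],
       [ 0.        , 
[... 2279 characters left out ...]
.46387751 0.78550511 0.18822209] [133.63392857  93.98214286  58.74107143]
0.18 [463  86  19   9  51] [0.54819246 0.92485    0.18694173] [85.31372549 80.1372549  75.80392157]
0.18 [187 105  33  19 166] [ 0.06263353 -0.03117025  0.18709675] [119.63855422 110.07831325  92.89156627]
0.18 [249 179  43  35 586] [ 0.52044803 -0.02499904  0.18621273] [144.15870307 136.12116041 128.11433447]
0.18 [214 194   5   5  21] [ 0.41968449 -0.17791178  0.188914  ] [51.52380952 40.80952381 33.0952381 ]
0.18 [ 52 294  13  21  22] [ 0.49272078 -0.75527913  0.18715813] [167.95454545 140.04545455 100.54545455]
0.18 [  0 318  77  72 244] [ 0.62165635 -0.8513712   0.18701984] [106.77868852  86.81557377  61.55327869]
```

Run:
```python
from h import *
a=np.load("top0.npz"); im=a["im"]; P=cloud("top",a["d"])
b=np.load("scene0.npz"); Pb=cloud("scene",b["d"])
for Q in(P,Pb):
    R=Q[(Q[...,2]>.180)&(Q[...,2]<.1875)]; R=R[np.hypot(*(R[:,:2]-[.52,-.024]).T)<.1]
    h=cv2.convexHull(R[:,:2].astype(np.float32)); print("circ",cv2.minEnclosingCircle(h))
    R=Q[(Q[...,2]>.145)&(Q[...,2]<.154)]; R=R[np.hypot(*(R[:,:2]-[.52,-.024]).T)<.25]
    print("bridge",len(R),cv2.minAreaRect(R[:,:2].astype(np.float32)))
    R=Q[(Q[...,2]>.163)&(Q[...,2]<.171)]; R=R[np.hypot(*(R[:,:2]-[.45,-.19]).T)<.09]
    print("lever",len(R),R.mean(0),cv2.minAreaRect(R[:,:2].astype(np.float32)))
cv2.imwrite("pics/c1.png",cv2.resize(im[130:330,160:460][...,::-1],None,fx=2.6,fy=2.6))
cv2.imwrite("pics/c2.png",cv2.resize(b["im"][100:330,120:440][...,::-1],None,fx=2.4,fy=2.4))
```

```text
circ ((0.5215113759040833, -0.020853431895375252), 0.07242833822965622)
bridge 1244 ((0.5220154523849487, -0.02029554545879364), (0.3993193507194519, 0.058537472039461136), 81.10314178466797)
lever 126 [ 0.47350551 -0.17615904  0.167794  ] ((0.4717141091823578, -0.16038408875465393), (0.06580620259046555, 0.07837775349617004), 83.58462524414062)
circ ((0.5170692205429077, -0.024388441815972328), 0.07442484050989151)
bridge 739 ((0.5174823999404907, -0.022587239742279053), (0.3991667628288269, 0.062364935874938965), 80.70685577392578)
lever 86 [ 0.47218433 -0.17511774  0.16742431] ((0.4674205482006073, -0.15815477073192596), (0.07026869058609009, 0.08587303012609482), 78.66442108154297)
```

View pics/c1.png

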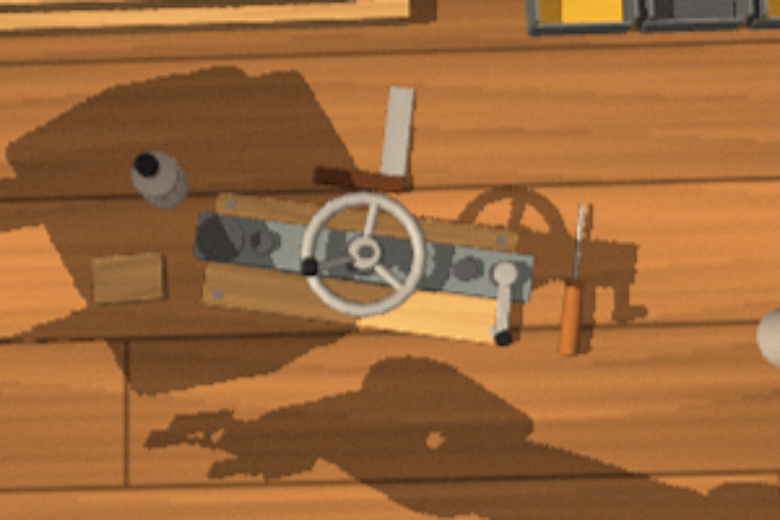

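View pics/c2.png

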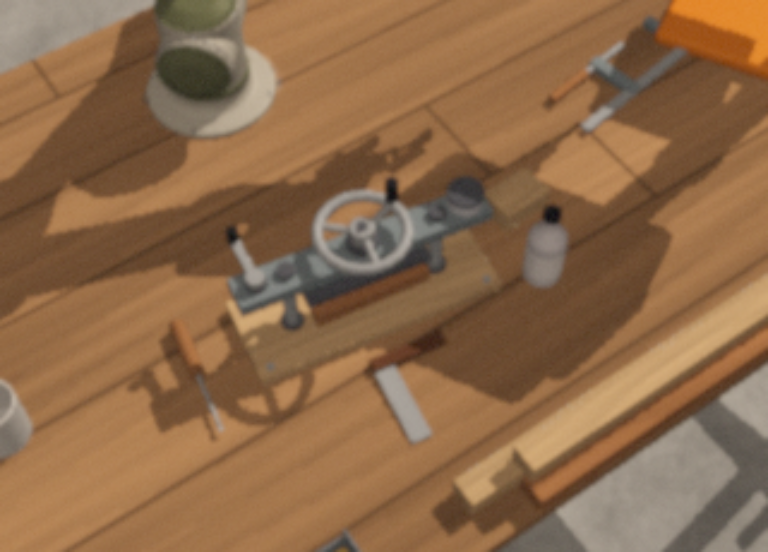

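The crops show the wheel centre at about (363,252) in c1, the handle at (310,266), the lever pivot at (503,272) and the knob at (503,338). The scene view agrees. Next I go above the handle.

Call:
servo_tool:
  steps:
    - {"tx":0.8,"ty":-1.4,"tz":0.4,"yaw":-2,"claw":4}
    - {"tx":1.65,"ty":-2.85,"tz":0.45,"yaw":-3.2}
    - {"tx":1.65,"ty":-2.85,"tz":0.45,"yaw":-3.2}
    - {"tx":1.65,"ty":-2.85,"tz":0.45,"yaw":-3.2}
    - {"tx":1.65,"ty":-2.85,"tz":0.45,"yaw":-3.2}
    - {"tx":1.65,"ty":-2.85,"tz":0.45,"yaw":-3.2}
    - {"tx":1.65,"ty":-2.85,"tz":0.45,"yaw":-3.2}
    - {"tx":1.65,"ty":-2.85,"tz":0.45,"yaw":-3.2}
    - {"tx":1.65,"ty":-2.85,"tz":0.45,"yaw":-3.2}
    - {"tx":1.65,"ty":-2.85,"tz":0.45,"yaw":-3.2}
    - {"tx":1.65,"ty":-2.85,"tz":0.45,"yaw":-3.2}
    - {"tx":1.65,"ty":-2.85,"tz":0.45,"yaw":-3.2}
    - {"tx":1.65,"ty":-2.85,"tz":0.45,"yaw":-3.2}
    - {"tx":1.65,"ty":-2.85,"tz":0.45,"yaw":-3.2}
    - {"tx":1.65,"ty":-2.85,"tz":0.45,"yaw":-3.2}
    - {"tx":1.65,"ty":-2.85,"tz":0.45,"yaw":-3.2}
    - {"tx":0.8,"ty":-1.4,"tz":0.4,"yaw":0}
    - {"tx":0,"ty":0}
    - {"tx":0,"ty":0}
  newtons: 20

```text
invalid input at $.steps[1]: expected keys tx, ty, tz, yaw, claw
```

Run:
```python
from h import *
s=env.observe(); print(s["time_s"],s["position"],s["grip_width"],s["q"],np.degrees(np.arctan2(s["tool_rot"][1,0],s["tool_rot"][0,0])),s["ft_force"])
im,d=env.get_image("wrist"); m=env.camera_model("wrist"); print(m)
cv2.imwrite("pics/w1.png",im[...,::-1]); np.savez("w1.npz",im=im,d=d)
P=cloud("wrist",d)
k=((d>0)&(P[...,2]>.222)&(P[...,2]<.24)).astype(np.uint8)
c,l,st,ce=cv2.connectedComponentsWithStats(k)
for i in range(1,c):
    if st[i,4]>30: print(st[i],ce[i],P[l==i].mean(0),im[l==i].mean(0), cv2.minEnclosingCircle(P[l==i][:,:2].astype(np.float32)))
R=P[(d>0)&(P[...,2]>.182)&(P[...,2]<.1885)]; R=R[np.hypot(*(R[:,:2]-[.519,-.0225]).T)<.09]
print(len(R),cv2.minEnclosingCircle(cv2.convexHull(R[:,:2].astype(np.float32))))
```

```text
0.1 [0.23652081 0.4962985  0.24978539] 0.08523269407749262 [ 5.21785815e+01  2.18373431e+01  7.43780510e+01 -5.97548792e-04
  8.38564433e+01 -1.23374227e+01] 154.51605946157707 [-0.79533731  0.61087179 -0.199313  ]
{'fovy': 63.56346810914001, 'cx': 285.83673685717457, 'cy': 209.43061314132834, 'T': array([[ 4.28656729e-01,  8.64887859e-01,  2.61194179e-01,
         1.70195068e-01],
       [ 9.03466971e-01, -4.10058777e-01, -1.24896882e-01,
         5.27516535e-01],
       [-9.16830804e-04,  2.89518203e-01, -9.57172069e-01,
         3.73420030e-01],
       [ 0.00000000e+00,  0.00000000e+00,  0.00000000e+00,
         1.00000000e+00]])}Traceback (most recent call last):
  File "<stdin>", line 11, in <module>
cv2.error: OpenCV(4.12.0) /io/opencv/modules/imgproc/src/shapedescr.cpp:201: error: (-215:Assertion failed) count >= 0 && (depth == CV_32F || depth == CV_32S) in function 'minEnclosingCircle'
```

View pics/w1.png

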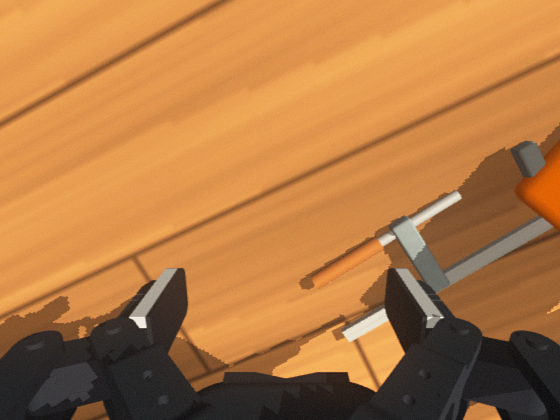

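The rows need all five keys, so the arm hasn't moved. The wrist picture shows only bare bench and the clamp at about (400,250). Resending with full rows.

Call:
servo_tool:
  steps:
    - {"tx":0.8,"ty":-1.4,"tz":0.4,"yaw":-2,"claw":4}
    - {"tx":1.65,"ty":-2.85,"tz":0.45,"yaw":-3.2,"claw":4}
    - {"tx":1.65,"ty":-2.85,"tz":0.45,"yaw":-3.2,"claw":4}
    - {"tx":1.65,"ty":-2.85,"tz":0.45,"yaw":-3.2,"claw":4}
    - {"tx":1.65,"ty":-2.85,"tz":0.45,"yaw":-3.2,"claw":4}
    - {"tx":1.65,"ty":-2.85,"tz":0.45,"yaw":-3.2,"claw":4}
    - {"tx":1.65,"ty":-2.85,"tz":0.45,"yaw":-3.2,"claw":4}
    - {"tx":1.65,"ty":-2.85,"tz":0.45,"yaw":-3.2,"claw":4}
    - {"tx":1.65,"ty":-2.85,"tz":0.45,"yaw":-3.2,"claw":4}
    - {"tx":1.65,"ty":-2.85,"tz":0.45,"yaw":-3.2,"claw":4}
    - {"tx":1.65,"ty":-2.85,"tz":0.45,"yaw":-3.2,"claw":4}
    - {"tx":1.65,"ty":-2.85,"tz":0.45,"yaw":-3.2,"claw":4}
    - {"tx":1.65,"ty":-2.85,"tz":0.45,"yaw":-3.2,"claw":4}
    - {"tx":1.65,"ty":-2.85,"tz":0.45,"yaw":-3.2,"claw":4}
    - {"tx":1.65,"ty":-2.85,"tz":0.45,"yaw":-3.2,"claw":4}
    - {"tx":1.65,"ty":-2.85,"tz":0.45,"yaw":-3.2,"claw":4}
    - {"tx":0.8,"ty":-1.4,"tz":0.4,"yaw":0,"claw":4}
    - {"tx":0,"ty":0,"tz":0,"yaw":0,"claw":4}
    - {"tx":0,"ty":0,"tz":0,"yaw":0,"claw":4}
  newtons: 20

```text
time_s: 2.05
position: [0.4996, 0.0411, 0.3258]
tool_rot: [[-0.251, 0.968, -0.0], [0.968, 0.251, 0.0], [0.0, -0.0, -1.0]]
ft_force: [-0.5, 0.2, 0.3]
grip_width: 0.0402
gripper_force: 0.0
```

```bash
cat > w.py <<'E'
from h import *
import sys
n=sys.argv[1]
s=env.observe(); print(s["time_s"],s["position"].round(4),s["grip_width"],s["q"].round(1),np.degrees(np.arctan2(s["tool_rot"][1,0],s["tool_rot"][0,0])),s["ft_force"])
m=env.camera_model("wrist"); im,d=env.get_image("wrist")
cv2.imwrite(f"pics/{n}.png",im[...,::-1]); np.savez(f"{n}.npz",im=im,d=d)
P=cloud("wrist",d).astype(np.float32)
k=((d>0)&(P[...,2]>.222)&(P[...,2]<.24)).astype(np.uint8)
c,l,st,ce=cv2.connectedComponentsWithStats(k)
for i in range(1,c):
    if st[i,4]>30: print(st[i],ce[i],P[l==i].mean(0),im[l==i].mean(0), cv2.minEnclosingCircle(P[l==i][:,:2]))
R=P[(d>0)&(P[...,2]>.182)&(P[...,2]<.1885)]; R=R[np.hypot(*(R[:,:2]-[.519,-.0225]).T)<.09]
if len(R)>10: print(len(R),cv2.minEnclosingCircle(cv2.convexHull(R[:,:2])))
E
python3 w.py w2
```

```text
2.05 [0.4996 0.0411 0.3258] 0.04021222789285888 [ -8.9  14.2  73.1   0.   92.7 -23.4] 104.51450859360263 [-0.52490272  0.24076737  0.28190383]Traceback (most recent call last):
  File "w.py", line 11, in <module>
    if st[i,4]>30: print(st[i],ce[i],P[l==i].mean(0),im[l==i].mean(0), cv2.minEnclosingCircle(P[l==i][:,:2]))
                                                                       ~~~~~~~~~~~~~~~~~~~~~~^^^^^^^^^^^^^^^
cv2.error: OpenCV(4.12.0) /io/opencv/modules/imgproc/src/shapedescr.cpp:201: error: (-215:Assertion failed) count >= 0 && (depth == CV_32F || depth == CV_32S) in function 'minEnclosingCircle'
```

View pics/w2.png

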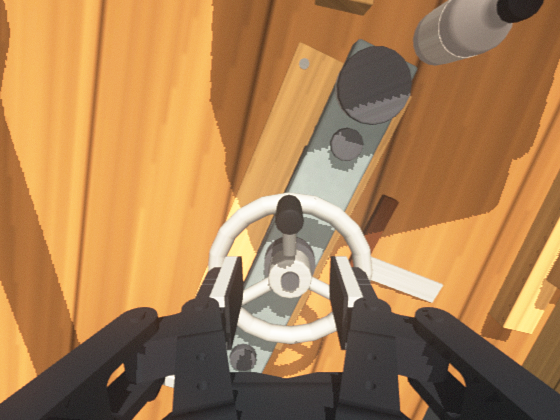

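The view shows the handle at (290,215), the hub at (290,280) and the fingers straddling at (225,300) and (350,300). I'll compute positions from this frame.

```bash
sed -i 's/cv2.minEnclosingCircle(P\[l==i\]\[:,:2\])/cv2.minEnclosingCircle(P[l==i][:,:2].copy())/; s/cv2.convexHull(R\[:,:2\])/cv2.convexHull(R[:,:2].copy())/' w.py
python3 - <<'E'
from h import *
a=np.load("w2.npz"); im,d=a["im"],a["d"]; P=cloud("wrist",d).astype(np.float32)
# handle top: dark pixels at height 0.228..0.235 near image handle
k=(d>0)&(P[...,2]>.2285)&(P[...,2]<.236); k[:,:250]=0;k[:,330:]=0;k[260:]=0
R=P[k]; print("handle top",k.sum(),R.mean(0),cv2.minEnclosingCircle(R[:,:2].copy()))
k=(d>0)&(P[...,2]>.182)&(P[...,2]<.1895); k[:,:200]=0;k[:,380:]=0
R=P[k]; r=np.hypot(*(R[:,:2]-[.519,-.0225]).T); R=R[(r>.05)&(r<.09)]
x,y=R[:,0],R[:,1]; s=np.linalg.lstsq(np.c_[2*x,2*y,np.ones(len(x))],x*x+y*y,rcond=None)[0]
print("rim fit",len(R),s[:2],np.sqrt(s[2]+s[0]**2+s[1]**2), cv2.minEnclosingCircle(cv2.convexHull(R[:,:2].copy())))
E
```

```text
handle top 572 [0.5018757  0.04080522 0.23060048] ((0.5021117329597473, 0.04058738797903061), 0.009755884297192097)
rim fit 4495 [ 0.51904625 -0.02079584] 0.06419964391143199 ((0.5194450616836548, -0.021710654720664024), 0.0720062106847763)
```

Call:
servo_tool:
  steps:
    - {"tx":0.2,"ty":0,"tz":-1.9,"yaw":0.5,"claw":4}
    - {"tx":0,"ty":0,"tz":-1.9,"yaw":0,"claw":4}
    - {"tx":0,"ty":0,"tz":-1.9,"yaw":0,"claw":4}
    - {"tx":0,"ty":0,"tz":-1.9,"yaw":0,"claw":4}
    - {"tx":0,"ty":0,"tz":-1.9,"yaw":0,"claw":4}
    - {"tx":0,"ty":0,"tz":-1.9,"yaw":0,"claw":4}
    - {"tx":0,"ty":0,"tz":0,"yaw":0,"claw":4}

```text
time_s: 2.8
position: [0.5006, 0.0421, 0.21]
tool_rot: [[-0.261, 0.965, -0.005], [0.965, 0.261, 0.001], [0.002, -0.004, -1.0]]
ft_force: [0.6, 0.6, 0.8]
grip_width: 0.0397
gripper_force: 0.0
```

```bash
cat > arc.py <<'E'
from h import *
import sys,json
# usage: phi_from phi_to step claw lag_m(centre ahead of handle); rows from measured pose
p0,p1,st,claw,lag=map(float,sys.argv[1:6]); C=np.array([.519,-.0218])
s=env.observe(); pos=s["position"][:2]; ax=np.degrees(np.arctan2(s["tool_rot"][1,0],s["tool_rot"][0,0]))
print(s["time_s"],s["position"].round(4),round(ax,1),s["ft_force"].round(2))
n=int(round((p0-p1)/st)); cur=pos*100; a=ax; rows=[]
for f in np.linspace(p0,p1,n+1):
    r=np.radians(f); g=100*(C+.065*np.array([np.cos(r),np.sin(r)])+lag*np.array([np.sin(r),-np.cos(r)]))
    dl=(g-cur).round(2); ta=f+360*round((a-f)/360) if abs((a-f+180)%360-180)<90 else f+180+360*round((a-f-180)/360)
    y=round(ta-a,1); cur=cur+dl; a+=y; rows.append(f'{{"tx": {dl[0]:g}, "ty": {dl[1]:g}, "tz": 0, "yaw": {y:g}, "claw": {claw:g}}}')
print(",\n".join(rows))
E
python3 arc.py 105 -75 6 4 .010
```

```text
2.8 [0.5006 0.0421 0.21  ] 105.1 [0.59 0.56 0.77]
{"tx": 1.13, "ty": 0.14, "tz": 0, "yaw": -0.1, "claw": 4},
{"tx": 0.68, "ty": 0.04, "tz": 0, "yaw": -6, "claw": 4},
{"tx": 0.69, "ty": -0.03, "tz": 0, "yaw": -6, "claw": 4},
{"tx": 0.68, "ty": -0.1, "tz": 0, "yaw": -6, "claw": 4},
{"tx": 0.67, "ty": -0.18, "tz": 0, "yaw": -6, "claw": 4},
{"tx": 0.64, "ty": -0.24, "tz": 0, "yaw": -6, "claw": 4},
{"tx": 0.61, "ty": -0.31, "tz": 0, "yaw": -6, "claw": 4},
{"tx": 0.58, "ty": -0.38, "tz": 0, "yaw": -6, "claw": 4},
{"tx": 0.54, "ty": -0.43, "tz": 0, "yaw": -6, "claw": 4},
{"tx": 0.49, "ty": -0.48, "tz": 0, "yaw": -6, "claw": 4},
{"tx": 0.43, "ty": -0.53, "tz": 0, "yaw": -6, "claw": 4},
{"tx": 0.38, "ty": -0.58, "tz": 0, "yaw": -6, "claw": 4},
{"tx": 0.32, "ty": -0.61, "tz": 0, "yaw": -6, "claw": 4},
{"tx": 0.25, "ty": -0.64, "tz": 0, "yaw": -6, "claw": 4},
{"tx": 0.18, "ty": -0.67, "tz": 0, "yaw": -6, "claw": 4},
{"tx": 0.11, "ty": -0.68, "tz": 0, "yaw": -6, "claw": 4},
{"tx": 0.04, "ty": -0.68, "tz": 0, "yaw": -6, "claw": 4},
{"tx": -0.04, "ty": -0.69, "tz": 0, "yaw": -6, "claw": 4},
{"tx": -0.1, "ty": -0.68, "tz": 0, "yaw": -6, "claw": 4},
{"tx": -0.18, "ty": -0.67, "tz": 0, "yaw": -6, "claw": 4},
{"tx": -0.24, "ty": -0.64, "tz": 0, "yaw": -6, "claw": 4},
{"tx": -0.31, "ty": -0.62, "tz": 0, "yaw": -6, "claw": 4},
{"tx": -0.37, "ty": -0.58, "tz": 0, "yaw": -6, "claw": 4},
{"tx": -0.43, "ty": -0.53, "tz": 0, "yaw": -6, "claw": 4},
{"tx": -0.49, "ty": -0.49, "tz": 0, "yaw": -6, "claw": 4},
{"tx": -0.53, "ty": -0.44, "tz": 0, "yaw": -6, "claw": 4},
{"tx": -0.58, "ty": -0.37, "tz": 0, "yaw": -6, "claw": 4},
{"tx": -0.61, "ty": -0.32, "tz": 0, "yaw": -6, "claw": 4},
{"tx": -0.64, "ty": -0.25, "tz": 0, "yaw": -6, "claw": 4},
{"tx": -0.66, "ty": -0.18, "tz": 0, "yaw": -6, "claw": 4},
{"tx": -0.68, "ty": -0.11, "tz": 0, "yaw": -6, "claw": 4}
```

Call:
servo_tool:
  steps:
    - {"tx":0.4,"ty":0.05,"tz":0,"yaw":0,"claw":4}
    - {"tx":0.4,"ty":0.05,"tz":0,"yaw":0,"claw":4}
    - {"tx":0.33,"ty":0.04,"tz":0,"yaw":0,"claw":4}
    - {"tx":0.34,"ty":0.02,"tz":0,"yaw":-3,"claw":4}
    - {"tx":0.34,"ty":0.02,"tz":0,"yaw":-3,"claw":4}
    - {"tx":0.69,"ty":-0.03,"tz":0,"yaw":-6,"claw":4}
    - {"tx":0.68,"ty":-0.1,"tz":0,"yaw":-6,"claw":4}
    - {"tx":0.67,"ty":-0.18,"tz":0,"yaw":-6,"claw":4}
    - {"tx":0.64,"ty":-0.24,"tz":0,"yaw":-6,"claw":4}
    - {"tx":0.61,"ty":-0.31,"tz":0,"yaw":-6,"claw":4}
    - {"tx":0.58,"ty":-0.38,"tz":0,"yaw":-6,"claw":4}
    - {"tx":0.54,"ty":-0.43,"tz":0,"yaw":-6,"claw":4}
    - {"tx":0.49,"ty":-0.48,"tz":0,"yaw":-6,"claw":4}

```text
time_s: 4.1
position: [0.569, 0.0213, 0.2121]
tool_rot: [[0.632, 0.775, -0.001], [0.775, -0.632, 0.0], [-0.001, -0.001, -1.0]]
ft_force: [-4.6, 0.1, 0.9]
grip_width: 0.04
gripper_force: 1.8
```

```bash
python3 w.py w3
```

```text
4.1 [0.569  0.0213 0.2121] 0.03996332351628106 [-9.8 25.5 74.9 -0.  79.7 29.5] 50.78614816387004 [-4.56936224  0.06023445  0.85574128]
[ 181  281  105   69 3643] [245.22371672 311.60609388] [0.5614689  0.03179118 0.23005797] [76.75981334 72.99560802 68.87647543] ((0.5584990978240967, 0.03359663486480713), 0.01838253065943718)
[ 337  281   53   69 1266] [351.67851501 307.26619273] [0.5919931  0.00966098 0.2308617 ] [114.74802528 105.45181675  99.42812006] ((0.5908715724945068, 0.003517506644129753), 0.01381813082844019)
[158 312  23  10 124] [170.74193548 317.16935484] [0.5451141  0.04945699 0.2381124 ] [89.60483871 74.85483871 65.80645161] ((0.544644832611084, 0.04993635043501854), 0.003798149758949876)
[391 312  23  11 125] [400.08  317.232] [0.60403997 0.00100955 0.2381317 ] [77.536 58.104 51.72 ] ((0.6043274402618408, 0.0005477418890222907), 0.003787515452131629)
4066 ((0.5188297629356384, -0.0021567759104073048), 0.06725573539733887)
```

View pics/w3.png

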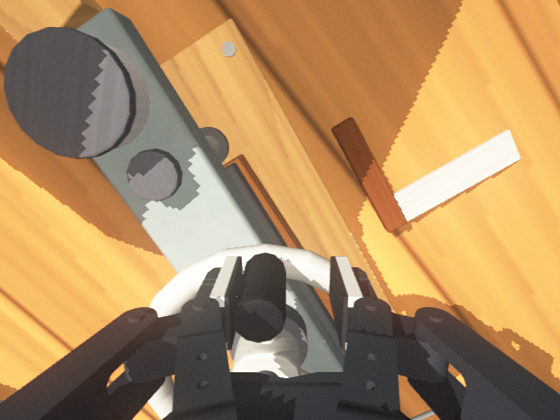

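The handle at (263,290) rides against the trailing left pad and follows with about 5 N. I continue the arc.

Call:
servo_tool:
  steps:
    - {"tx":0.43,"ty":-0.53,"tz":0,"yaw":-6,"claw":4}
    - {"tx":0.38,"ty":-0.58,"tz":0,"yaw":-6,"claw":4}
    - {"tx":0.32,"ty":-0.61,"tz":0,"yaw":-6,"claw":4}
    - {"tx":0.25,"ty":-0.64,"tz":0,"yaw":-6,"claw":4}
    - {"tx":0.18,"ty":-0.67,"tz":0,"yaw":-6,"claw":4}
    - {"tx":0.11,"ty":-0.68,"tz":0,"yaw":-6,"claw":4}
    - {"tx":0.04,"ty":-0.68,"tz":0,"yaw":-6,"claw":4}
    - {"tx":-0.04,"ty":-0.69,"tz":0,"yaw":-6,"claw":4}
    - {"tx":-0.1,"ty":-0.68,"tz":0,"yaw":-6,"claw":4}
    - {"tx":-0.18,"ty":-0.67,"tz":0,"yaw":-6,"claw":4}
    - {"tx":-0.24,"ty":-0.64,"tz":0,"yaw":-6,"claw":4}
    - {"tx":-0.31,"ty":-0.62,"tz":0,"yaw":-6,"claw":4}
    - {"tx":-0.37,"ty":-0.58,"tz":0,"yaw":-6,"claw":4}
    - {"tx":-0.43,"ty":-0.53,"tz":0,"yaw":-6,"claw":4}
    - {"tx":-0.49,"ty":-0.49,"tz":0,"yaw":-6,"claw":4}
    - {"tx":-0.53,"ty":-0.44,"tz":0,"yaw":-6,"claw":4}
    - {"tx":-0.58,"ty":-0.37,"tz":0,"yaw":-6,"claw":4}
    - {"tx":-0.61,"ty":-0.32,"tz":0,"yaw":-6,"claw":4}
    - {"tx":-0.64,"ty":-0.25,"tz":0,"yaw":-6,"claw":4}
    - {"tx":0,"ty":0,"tz":0,"yaw":0,"claw":4}

```text
time_s: 6.15
position: [0.5411, -0.0855, 0.2123]
tool_rot: [[0.455, -0.891, 0.001], [-0.891, -0.455, -0.0], [0.001, -0.001, -1.0]]
ft_force: [-0.6, -0.4, 0.4]
grip_width: 0.04
gripper_force: 0.0
```

```bash
python3 arc.py -75 -255 6 4 .010 | sed -n 1,2p
python3 - <<'E'
from h import *
s=env.observe(); a=s["tool_rot"]; print(s["q"])
C=np.array([.519,-.0218]); h=s["position"][:2]-.010*a[:2,1]*np.sign(a[:2,1]@[-1,0]); print("handle est",h,h-C,np.hypot(*(h-C)),np.degrees(np.arctan2(*(h-C)[::-1])))
E
```

```text
6.15 [ 0.5411 -0.0855  0.2123] -63.0 [-0.57 -0.42  0.39]
{"tx": -1.49, "ty": -0.17, "tz": 0, "yaw": -12, "claw": 4},
[-2.13659452e+01  2.33108380e+01  7.84970799e+01 -9.65531831e-04
  7.81468476e+01  1.31587195e+02]
handle est [ 0.54997054 -0.0809554 ] [ 0.03097054 -0.0591554 ] 0.0667722685897397 -62.365903149621076
```

```bash
python3 arc.py -63 -87 6 4 .010
```

```text
6.15 [ 0.5411 -0.0855  0.2123] -63.0 [-0.57 -0.42  0.39]
{"tx": -0.15, "ty": 0.12, "tz": 0, "yaw": -0, "claw": 4},
{"tx": -0.66, "ty": -0.18, "tz": 0, "yaw": -6, "claw": 4},
{"tx": -0.68, "ty": -0.11, "tz": 0, "yaw": -6, "claw": 4},
{"tx": -0.69, "ty": -0.04, "tz": 0, "yaw": -6, "claw": 4},
{"tx": -0.68, "ty": 0.04, "tz": 0, "yaw": -6, "claw": 4}
```

Call:
servo_tool:
  steps:
    - {"tx":-0.15,"ty":0.12,"tz":0,"yaw":0,"claw":4}
    - {"tx":-0.66,"ty":-0.18,"tz":0,"yaw":-6,"claw":4}
    - {"tx":-0.68,"ty":-0.11,"tz":0,"yaw":-6,"claw":4}
    - {"tx":-0.69,"ty":-0.04,"tz":0,"yaw":-6,"claw":4}
    - {"tx":-0.68,"ty":0.04,"tz":0,"yaw":-6,"claw":4}
    - {"tx":0,"ty":0,"tz":0,"yaw":0,"claw":4}
    - {"tx":0.5,"ty":-0.02,"tz":0,"yaw":0,"claw":4}
    - {"tx":0.5,"ty":-0.02,"tz":0,"yaw":0,"claw":4}
    - {"tx":0,"ty":0,"tz":0,"yaw":0,"claw":4}
    - {"tx":0,"ty":0,"tz":2,"yaw":0,"claw":4}
    - {"tx":0,"ty":0,"tz":2.5,"yaw":0,"claw":4}
    - {"tx":0,"ty":0,"tz":2.5,"yaw":0,"claw":4}
    - {"tx":0,"ty":0,"tz":0,"yaw":8,"claw":4}
    - {"tx":0,"ty":0,"tz":0,"yaw":8,"claw":4}
    - {"tx":0,"ty":0,"tz":0,"yaw":8,"claw":4}
    - {"tx":0,"ty":0,"tz":0,"yaw":8,"claw":4}
    - {"tx":0,"ty":0,"tz":0,"yaw":8,"claw":4}
    - {"tx":0,"ty":0,"tz":0,"yaw":8,"claw":4}
    - {"tx":0,"ty":0,"tz":0,"yaw":8,"claw":4}
    - {"tx":0,"ty":0,"tz":0,"yaw":8,"claw":4}

```text
time_s: 8.15
position: [0.5227, -0.0875, 0.2817]
tool_rot: [[0.923, -0.384, -0.0], [-0.384, -0.923, 0.0], [-0.0, 0.0, -1.0]]
ft_force: [-1.0, -0.2, -0.5]
grip_width: 0.0402
gripper_force: 0.0
```

Call:
servo_tool:
  steps:
    - {"tx":0,"ty":0,"tz":0,"yaw":8,"claw":4}
    - {"tx":0,"ty":0,"tz":0,"yaw":8,"claw":4}
    - {"tx":0,"ty":0,"tz":0,"yaw":8,"claw":4}
    - {"tx":0,"ty":0,"tz":0,"yaw":8,"claw":4}
    - {"tx":0,"ty":0,"tz":0,"yaw":8,"claw":4}
    - {"tx":0,"ty":0,"tz":0,"yaw":8,"claw":4}
    - {"tx":0,"ty":0,"tz":0,"yaw":8,"claw":4}
    - {"tx":0,"ty":0,"tz":0,"yaw":8,"claw":4}
    - {"tx":0,"ty":0,"tz":0,"yaw":8,"claw":4}
    - {"tx":0,"ty":0,"tz":0,"yaw":8,"claw":4}
    - {"tx":0,"ty":0,"tz":0,"yaw":8,"claw":4}
    - {"tx":0,"ty":0,"tz":0,"yaw":8,"claw":4}
    - {"tx":0,"ty":0,"tz":0,"yaw":8,"claw":4}
    - {"tx":0,"ty":0,"tz":0,"yaw":8,"claw":4}
    - {"tx":0,"ty":0,"tz":0,"yaw":4,"claw":4}
    - {"tx":0,"ty":0,"tz":0,"yaw":0,"claw":4}

```text
time_s: 9.75
position: [0.5227, -0.0875, 0.2817]
tool_rot: [[-0.054, 0.999, -0.0], [0.999, 0.054, 0.0], [0.0, -0.0, -1.0]]
ft_force: [0.4, -0.5, -0.5]
grip_width: 0.0396
gripper_force: 0.0
```

```bash
python3 w.py w4
python3 - <<'E'
from h import *
im,d=env.get_image("top"); P=cloud("top",d).astype(np.float32); np.savez("t4.npz",im=im,d=d)
k=(d>0)&(P[...,2]>.222)&(P[...,2]<.236)&(np.hypot(P[...,0]-.52,P[...,1]+.085)<.03); print(k.sum(),P[k].mean(0))
E
```

```text
9.75 [ 0.5227 -0.0875  0.2817] 0.03957593196232802 [-22.3  18.6  74.1  -0.   87.4 -25.4] 93.1067353030752 [ 0.37058069 -0.51524553 -0.53518617]
[ 268  223   35   37 1000] [284.979 241.444] [ 0.52245104 -0.08605312  0.22985452] [68.533 58.985 53.106] ((0.5226305723190308, -0.08758989721536636), 0.010018246248364449)
16182 ((0.5195258855819702, -0.022981569170951843), 0.07186587154865265)
0 [nan nan nan]<stdin>:3: RuntimeWarning: Mean of empty slice.
  ret = um.true_divide(
```

View pics/w4.png

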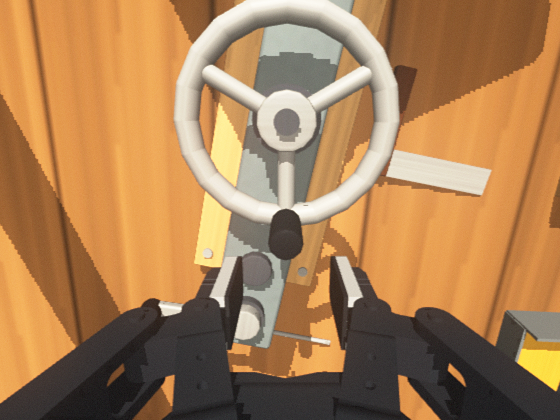

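The handle at (286,235) sits exactly under the TCP, with the whole ring visible. I descend and run the second leg.

Call:
servo_tool:
  steps:
    - {"tx":0,"ty":0,"tz":-1.5,"yaw":0,"claw":4}
    - {"tx":0,"ty":0,"tz":-2,"yaw":0,"claw":4}
    - {"tx":0,"ty":0,"tz":-2,"yaw":0,"claw":4}
    - {"tx":0,"ty":0,"tz":-1.5,"yaw":0,"claw":4}
    - {"tx":0,"ty":0,"tz":0,"yaw":0,"claw":4}

```text
time_s: 10.35
position: [0.5219, -0.0873, 0.2101]
tool_rot: [[-0.051, 0.999, -0.004], [0.999, 0.051, 0.002], [0.002, -0.004, -1.0]]
ft_force: [-0.0, 0.4, -0.1]
grip_width: 0.04
gripper_force: 0.0
```

```bash
sed -i 's/-.0218/-.0225/' arc.py; python3 arc.py -87 -255 6 4 .010
```

```text
10.35 [ 0.5219 -0.0873  0.2101] 93.0 [-0.01  0.36 -0.09]
{"tx": -0.94, "ty": -0.07, "tz": 0, "yaw": 0, "claw": 4},
{"tx": -0.68, "ty": 0.11, "tz": 0, "yaw": -6, "claw": 4},
{"tx": -0.67, "ty": 0.17, "tz": 0, "yaw": -6, "claw": 4},
{"tx": -0.64, "ty": 0.25, "tz": 0, "yaw": -6, "claw": 4},
{"tx": -0.62, "ty": 0.31, "tz": 0, "yaw": -6, "claw": 4},
{"tx": -0.58, "ty": 0.37, "tz": 0, "yaw": -6, "claw": 4},
{"tx": -0.53, "ty": 0.43, "tz": 0, "yaw": -6, "claw": 4},
{"tx": -0.49, "ty": 0.48, "tz": 0, "yaw": -6, "claw": 4},
{"tx": -0.44, "ty": 0.54, "tz": 0, "yaw": -6, "claw": 4},
{"tx": -0.38, "ty": 0.57, "tz": 0, "yaw": -6, "claw": 4},
{"tx": -0.31, "ty": 0.61, "tz": 0, "yaw": -6, "claw": 4},
{"tx": -0.25, "ty": 0.65, "tz": 0, "yaw": -6, "claw": 4},
{"tx": -0.18, "ty": 0.66, "tz": 0, "yaw": -6, "claw": 4},
{"tx": -0.11, "ty": 0.68, "tz": 0, "yaw": -6, "claw": 4},
{"tx": -0.04, "ty": 0.69, "tz": 0, "yaw": -6, "claw": 4},
{"tx": 0.03, "ty": 0.68, "tz": 0, "yaw": -6, "claw": 4},
{"tx": 0.11, "ty": 0.68, "tz": 0, "yaw": -6, "claw": 4},
{"tx": 0.17, "ty": 0.67, "tz": 0, "yaw": -6, "claw": 4},
{"tx": 0.24, "ty": 0.64, "tz": 0, "yaw": -6, "claw": 4},
{"tx": 0.31, "ty": 0.62, "tz": 0, "yaw": -6, "claw": 4},
{"tx": 0.38, "ty": 0.58, "tz": 0, "yaw": -6, "claw": 4},
{"tx": 0.43, "ty": 0.53, "tz": 0, "yaw": -6, "claw": 4},
{"tx": 0.48, "ty": 0.49, "tz": 0, "yaw": -6, "claw": 4},
{"tx": 0.54, "ty": 0.44, "tz": 0, "yaw": -6, "claw": 4},
{"tx": 0.57, "ty": 0.38, "tz": 0, "yaw": -6, "claw": 4},
{"tx": 0.61, "ty": 0.31, "tz": 0, "yaw": -6, "claw": 4},
{"tx": 0.64, "ty": 0.25, "tz": 0, "yaw": -6, "claw": 4},
{"tx": 0.67, "ty": 0.18, "tz": 0, "yaw": -6, "claw": 4},
{"tx": 0.68, "ty": 0.11, "tz": 0, "yaw": -6, "claw": 4}
```

Call:
servo_tool:
  steps:
    - {"tx":-0.4,"ty":-0.03,"tz":0,"yaw":0,"claw":4}
    - {"tx":-0.3,"ty":-0.02,"tz":0,"yaw":0,"claw":4}
    - {"tx":-0.24,"ty":-0.02,"tz":0,"yaw":0,"claw":4}
    - {"tx":-0.34,"ty":0.05,"tz":0,"yaw":-3,"claw":4}
    - {"tx":-0.34,"ty":0.06,"tz":0,"yaw":-3,"claw":4}
    - {"tx":-0.67,"ty":0.17,"tz":0,"yaw":-6,"claw":4}
    - {"tx":-0.64,"ty":0.25,"tz":0,"yaw":-6,"claw":4}
    - {"tx":-0.62,"ty":0.31,"tz":0,"yaw":-6,"claw":4}
    - {"tx":-0.58,"ty":0.37,"tz":0,"yaw":-6,"claw":4}
    - {"tx":-0.53,"ty":0.43,"tz":0,"yaw":-6,"claw":4}
    - {"tx":-0.49,"ty":0.48,"tz":0,"yaw":-6,"claw":4}
    - {"tx":-0.44,"ty":0.54,"tz":0,"yaw":-6,"claw":4}
    - {"tx":-0.38,"ty":0.57,"tz":0,"yaw":-6,"claw":4}
    - {"tx":-0.31,"ty":0.61,"tz":0,"yaw":-6,"claw":4}
    - {"tx":-0.25,"ty":0.65,"tz":0,"yaw":-6,"claw":4}
    - {"tx":-0.18,"ty":0.66,"tz":0,"yaw":-6,"claw":4}
    - {"tx":-0.11,"ty":0.68,"tz":0,"yaw":-6,"claw":4}
    - {"tx":-0.04,"ty":0.69,"tz":0,"yaw":-6,"claw":4}
    - {"tx":0.03,"ty":0.68,"tz":0,"yaw":-6,"claw":4}

```text
time_s: 12.25
position: [0.454, -0.0167, 0.2126]
tool_rot: [[0.999, 0.048, 0.001], [0.048, -0.999, -0.002], [0.001, 0.002, -1.0]]
ft_force: [-1.2, -4.5, 1.2]
grip_width: 0.0397
gripper_force: 2.1
```

Call:
servo_tool:
  steps:
    - {"tx":0.11,"ty":0.68,"tz":0,"yaw":-6,"claw":4}
    - {"tx":0.17,"ty":0.67,"tz":0,"yaw":-6,"claw":4}
    - {"tx":0.24,"ty":0.64,"tz":0,"yaw":-6,"claw":4}
    - {"tx":0.31,"ty":0.62,"tz":0,"yaw":-6,"claw":4}
    - {"tx":0.38,"ty":0.58,"tz":0,"yaw":-6,"claw":4}
    - {"tx":0.43,"ty":0.53,"tz":0,"yaw":-6,"claw":4}
    - {"tx":0.48,"ty":0.49,"tz":0,"yaw":-6,"claw":4}
    - {"tx":0.54,"ty":0.44,"tz":0,"yaw":-6,"claw":4}
    - {"tx":0.57,"ty":0.38,"tz":0,"yaw":-6,"claw":4}
    - {"tx":0.61,"ty":0.31,"tz":0,"yaw":-6,"claw":4}
    - {"tx":0.64,"ty":0.25,"tz":0,"yaw":-6,"claw":4}
    - {"tx":0,"ty":0,"tz":0,"yaw":0,"claw":4}
    - {"tx":0,"ty":0,"tz":0,"yaw":0,"claw":4}

```text
time_s: 13.55
position: [0.499, 0.0396, 0.2121]
tool_rot: [[0.457, -0.89, 0.001], [-0.89, -0.457, -0.0], [0.0, -0.001, -1.0]]
ft_force: [-0.2, -0.4, 0.4]
grip_width: 0.04
gripper_force: 0.0
```

```bash
python3 w.py w5; python3 arc.py -243 -255 3 4 .010
```

```text
13.55 [0.499  0.0396 0.2121] 0.03997225373446309 [ -9.   18.8  85.8   0.   75.4 143.8] -62.822253020146235 [-0.21635165 -0.39368275  0.36016702]
[ 181  281   54   69 1268] [219.27602524 307.11119874] [0.52270246 0.04418039 0.23091337] [69.51025237 64.7137224  60.2011041 ] ((0.5231670141220093, 0.05077791213989258), 0.01392335444688797)
[ 284  282  107   68 3673] [324.60277702 312.24203648] [0.48839462 0.02949329 0.2300331 ] [72.38197659 61.98910972 56.71031854] ((0.4857819080352783, 0.027658697217702866), 0.018703676760196686)
[158 312  23  11 132] [170.35606061 317.36363636] [0.53638744 0.0502637  0.23820436] [41.46969697 40.46212121 40.37878788] ((0.5369249582290649, 0.05022013559937477), 0.0038502721581608057)
[391 312  23  10 124] [400.45967742 317.22580645] [0.46836194 0.01521426 0.23810191] [65.15322581 46.86290323 37.91935484] ((0.46821483969688416, 0.014727648347616196), 0.0038337581790983677)
25631 ((0.5196089148521423, -0.022894885390996933), 0.0717759057879448)
13.6 [0.4989 0.0396 0.2121] -62.8 [0.75 0.8  0.51]
{"tx": -0.05, "ty": 0.04, "tz": 0, "yaw": -0.2, "claw": 4},
{"tx": 0.33, "ty": 0.1, "tz": 0, "yaw": -3, "claw": 4},
{"tx": 0.33, "ty": 0.08, "tz": 0, "yaw": -3, "claw": 4},
{"tx": 0.34, "ty": 0.06, "tz": 0, "yaw": -3, "claw": 4},
{"tx": 0.34, "ty": 0.05, "tz": 0, "yaw": -3, "claw": 4}
```

View pics/w5.png

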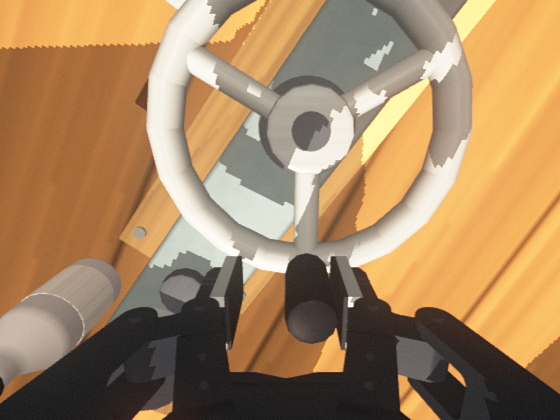

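The handle at (315,300) touches the trailing right pad, about 12° short. I do the last small steps, centre the gap and lift to check.

Call:
servo_tool:
  steps:
    - {"tx":0.3,"ty":0.1,"tz":0,"yaw":-3,"claw":4}
    - {"tx":0.33,"ty":0.1,"tz":0,"yaw":-3,"claw":4}
    - {"tx":0.34,"ty":0.07,"tz":0,"yaw":-3,"claw":4}
    - {"tx":0.34,"ty":0.06,"tz":0,"yaw":-3,"claw":4}
    - {"tx":0,"ty":0,"tz":0,"yaw":0,"claw":4}
    - {"tx":0,"ty":0,"tz":0,"yaw":0,"claw":4}
    - {"tx":-0.5,"ty":-0.13,"tz":0,"yaw":0,"claw":4}
    - {"tx":-0.5,"ty":-0.13,"tz":0,"yaw":0,"claw":4}
    - {"tx":0,"ty":0,"tz":0,"yaw":0,"claw":4}
    - {"tx":0,"ty":0,"tz":2.5,"yaw":0,"claw":4}
    - {"tx":0,"ty":0,"tz":3.5,"yaw":0,"claw":4}
    - {"tx":0,"ty":0,"tz":3.5,"yaw":0,"claw":4}
    - {"tx":0,"ty":0,"tz":2,"yaw":0,"claw":4}
    - {"tx":0,"ty":0,"tz":0,"yaw":0,"claw":4}

```text
time_s: 15.0
position: [0.5027, 0.0403, 0.3296]
tool_rot: [[0.259, -0.966, 0.006], [-0.966, -0.259, -0.001], [0.002, -0.005, -1.0]]
ft_force: [0.1, -0.0, 0.3]
grip_width: 0.0399
gripper_force: 0.0
```

```bash
python3 w.py w6
python3 - <<'E'
from h import *
a=np.load("w6.npz"); im,d=a["im"],a["d"]; P=cloud("wrist",d).astype(np.float32)
k=(d>0)&(P[...,2]>.2285)&(P[...,2]<.236)&(np.hypot(P[...,0]-.502,P[...,1]-.0407)<.03)
R=P[k]; print("handle top",k.sum(),R.mean(0),cv2.minEnclosingCircle(R[:,:2].copy()))
b,d=env.get_image("scene"); Q=cloud("scene",d)
k=(d>0)&(Q[...,2]>.222)&(Q[...,2]<.24)&(np.hypot(Q[...,0]-.502,Q[...,1]-.0407)<.02); print(k.sum(),Q[k].mean(0))
E
```

```text
15.0 [0.5027 0.0403 0.3296] 0.03994429856067354 [ -8.9  14.3  72.3   0.   93.  156.1] -74.962480323324 [ 0.05509475 -0.0379782   0.27527641]
[273 203  28  29 623] [286.67255217 217.04654896] [0.5022752  0.03867293 0.22820269] [83.98394864 74.12199037 66.68699839] ((0.5020191669464111, 0.03966258093714714), 0.010113072581589222)
7803 ((0.5185851454734802, -0.02216811664402485), 0.07093284279108047)
handle top 322 [0.5018083  0.0396836  0.22910698] ((0.502018928527832, 0.039418477565050125), 0.009415782056748867)
27 [0.5022661  0.03970237 0.23064673]
```

The handle is back within about 1.5 mm of its start. Next is the lock knob.

Call:
servo_tool:
  steps:
    - {"tx":-0.4,"ty":-0.9,"tz":0,"yaw":4,"claw":4}
    - {"tx":-0.7,"ty":-1.8,"tz":0,"yaw":6,"claw":4}
    - {"tx":-0.7,"ty":-1.8,"tz":0,"yaw":6,"claw":4}
    - {"tx":-0.7,"ty":-1.8,"tz":0,"yaw":6,"claw":4}
    - {"tx":-0.7,"ty":-1.8,"tz":0,"yaw":6,"claw":4}
    - {"tx":-0.7,"ty":-1.8,"tz":0,"yaw":6,"claw":4}
    - {"tx":-0.7,"ty":-1.8,"tz":0,"yaw":6,"claw":4}
    - {"tx":-0.7,"ty":-1.8,"tz":0,"yaw":6,"claw":4}
    - {"tx":-0.7,"ty":-1.8,"tz":0,"yaw":6,"claw":4}
    - {"tx":-0.7,"ty":-1.8,"tz":0,"yaw":6,"claw":4}
    - {"tx":-0.7,"ty":-1.8,"tz":0,"yaw":6,"claw":4}
    - {"tx":-0.7,"ty":-1.8,"tz":-1,"yaw":4,"claw":4}
    - {"tx":-0.2,"ty":-0.9,"tz":-1,"yaw":0,"claw":4}
    - {"tx":0,"ty":0,"tz":0,"yaw":0,"claw":4}
    - {"tx":0,"ty":0,"tz":0,"yaw":0,"claw":4}

```text
time_s: 16.6
position: [0.4192, -0.1751, 0.3063]
tool_rot: [[0.992, -0.123, -0.001], [-0.123, -0.992, 0.001], [-0.001, -0.001, -1.0]]
ft_force: [0.4, -0.2, 1.0]
grip_width: 0.0398
gripper_force: 0.0
```

```bash
python3 w.py w7
python3 - <<'E'
from h import *
a=np.load("w7.npz"); im,d=a["im"],a["d"]; P=cloud("wrist",d).astype(np.float32)
n=lambda x,y,r:(np.hypot(P[...,0]-x,P[...,1]-y)<r)&(d>0)
k=n(.42,-.176,.03)&(P[...,2]>.1875)&(P[...,2]<.195)
R=P[k]; print("knob top",k.sum(),R.mean(0),cv2.minEnclosingCircle(R[:,:2].copy()))
for lo,hi in((.1635,.171),(.171,.18)):
    k=n(.493,-.185,.022)&(P[...,2]>lo)&(P[...,2]<hi); R=P[k]
    if len(R)>9: print("pivot boss",lo,k.sum(),R.mean(0),cv2.minEnclosingCircle(R[:,:2].copy()))
E
```

```text
16.6 [ 0.4192 -0.1751  0.3063] 0.03975247244847746 [-37.7   9.9  82.    0.   88.2  59.4] -7.064897648753007 [ 0.35495206 -0.19032285  1.0119053 ]
9199 ((0.5178441405296326, -0.024907728657126427), 0.07141336798667908)
knob top 404 [ 0.4196486  -0.17745851  0.1900976 ] ((0.4192303717136383, -0.17753230035305023), 0.008920692838728428)
pivot boss 0.1635 1155 [ 0.48989686 -0.18491063  0.16973916] ((0.48908179998397827, -0.18497073650360107), 0.018242590129375458)
pivot boss 0.171 207 [ 0.49466202 -0.18665814  0.17139596] ((0.49354982376098633, -0.18590952455997467), 0.01339818723499775)
```

View pics/w7.png

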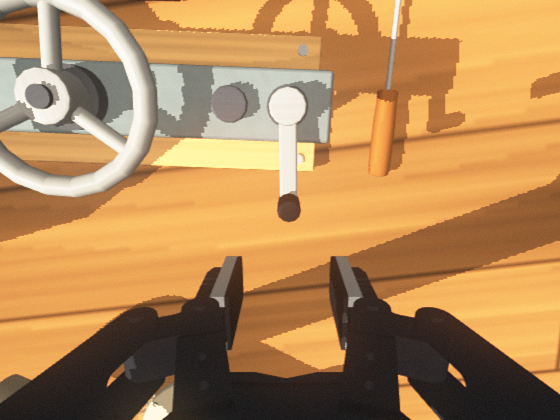

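The knob is at (289,208) and the pivot at (288,105), which gives knob (0.4194,−0.1775) and pivot (0.4935,−0.186). I lower the cage over the knob.

Call:
servo_tool:
  steps:
    - {"tx":0,"ty":-0.2,"tz":-1.4,"yaw":0.5,"claw":4}
    - {"tx":0,"ty":0,"tz":-2,"yaw":0,"claw":4}
    - {"tx":0,"ty":0,"tz":-2,"yaw":0,"claw":4}
    - {"tx":0,"ty":0,"tz":-2,"yaw":0,"claw":4}
    - {"tx":0,"ty":0,"tz":-2,"yaw":0,"claw":4}
    - {"tx":0,"ty":0,"tz":-2,"yaw":0,"claw":4}
    - {"tx":0,"ty":0,"tz":0,"yaw":0,"claw":4}

```text
time_s: 17.35
position: [0.4187, -0.1764, 0.1913]
tool_rot: [[0.994, -0.113, -0.003], [-0.113, -0.994, 0.003], [-0.003, -0.002, -1.0]]
ft_force: [0.3, -0.2, -0.1]
grip_width: 0.0402
gripper_force: 0.0
```

Run:
```python
from h import *
V=np.array([.4935,-.186]); s=env.observe(); cur=s["position"][:2]*100; a=np.degrees(np.arctan2(s["tool_rot"][1,0],s["tool_rot"][0,0]))
print(s["position"],a,s["ft_force"])
for f in np.r_[173.5:243:6,248]:
    r=np.radians(f); g=100*(V+.0748*np.array([np.cos(r),np.sin(r)])+.011*np.array([-np.sin(r),np.cos(r)]))
    dl=(g-cur).round(2); y=round(f-180-a,1); cur=cur+dl; a+=y; print(f,dl,y)
```

```text
[ 0.41870393 -0.17643053  0.19130364] -6.466096701811281 [ 0.29277078 -0.24883236 -0.14521153]
173.5 [-0.08 -1.2 ] -0.0
179.5 [ 0.07 -0.79] 6.0
185.5 [ 0.15 -0.78] 6.0
191.5 [ 0.23 -0.76] 6.0
197.5 [ 0.31 -0.73] 6.0
203.5 [ 0.38 -0.69] 6.0
209.5 [ 0.45 -0.65] 6.0
215.5 [ 0.52 -0.6 ] 6.0
221.5 [ 0.58 -0.54] 6.0
227.5 [ 0.63 -0.47] 6.0
233.5 [ 0.67 -0.41] 6.0
239.5 [ 0.72 -0.34] 6.0
248.0 [ 1.07 -0.34] 8.5
```

Call:
servo_tool:
  steps:
    - {"tx":0,"ty":-0.4,"tz":0,"yaw":0,"claw":4}
    - {"tx":0,"ty":-0.4,"tz":0,"yaw":0,"claw":4}
    - {"tx":0,"ty":-0.4,"tz":0,"yaw":0,"claw":4}
    - {"tx":0.03,"ty":-0.4,"tz":0,"yaw":3,"claw":4}
    - {"tx":0.04,"ty":-0.39,"tz":0,"yaw":3,"claw":4}
    - {"tx":0.15,"ty":-0.78,"tz":0,"yaw":6,"claw":4}
    - {"tx":0.23,"ty":-0.76,"tz":0,"yaw":6,"claw":4}
    - {"tx":0.31,"ty":-0.73,"tz":0,"yaw":6,"claw":4}
    - {"tx":0.38,"ty":-0.69,"tz":0,"yaw":6,"claw":4}
    - {"tx":0.45,"ty":-0.65,"tz":0,"yaw":6,"claw":4}
    - {"tx":0.52,"ty":-0.6,"tz":0,"yaw":6,"claw":4}
    - {"tx":0.58,"ty":-0.54,"tz":0,"yaw":6,"claw":4}
    - {"tx":0.63,"ty":-0.47,"tz":0,"yaw":6,"claw":4}
    - {"tx":0.67,"ty":-0.41,"tz":0,"yaw":6,"claw":4}
    - {"tx":0.4,"ty":-0.2,"tz":0,"yaw":3,"claw":4}
    - {"tx":0.32,"ty":-0.14,"tz":0,"yaw":3,"claw":4}
    - {"tx":0,"ty":0,"tz":0,"yaw":0,"claw":4}

```text
time_s: 19.05
position: [0.4665, -0.2577, 0.1933]
tool_rot: [[0.507, 0.862, 0.001], [0.862, -0.507, -0.001], [-0.0, 0.001, -1.0]]
ft_force: [0.2, 0.0, -0.4]
grip_width: 0.04
gripper_force: 0.0
```

Call:
servo_tool:
  steps:
    - {"tx":0.3,"ty":-0.1,"tz":0,"yaw":3,"claw":4}
    - {"tx":0.3,"ty":-0.1,"tz":0,"yaw":3,"claw":4}
    - {"tx":0.2,"ty":-0.06,"tz":0,"yaw":1,"claw":4}
    - {"tx":0,"ty":0,"tz":0,"yaw":0,"claw":4}

```text
time_s: 19.45
position: [0.4743, -0.2601, 0.1931]
tool_rot: [[0.4, 0.917, 0.0], [0.917, -0.4, -0.001], [-0.0, 0.001, -1.0]]
ft_force: [-0.1, 0.3, -0.6]
grip_width: 0.0402
gripper_force: 0.0
```

Call:
servo_tool:
  steps:
    - {"tx":0.2,"ty":-0.06,"tz":0,"yaw":1,"claw":4}
    - {"tx":0.1,"ty":-0.03,"tz":0,"yaw":1,"claw":4}
    - {"tx":0.1,"ty":-0.03,"tz":0,"yaw":0,"claw":4}

```text
time_s: 19.75
position: [0.4782, -0.2611, 0.1929]
tool_rot: [[0.366, 0.931, -0.0], [0.931, -0.366, -0.0], [-0.0, -0.0, -1.0]]
ft_force: [-2.0, -0.3, 0.4]
grip_width: 0.0399
gripper_force: 0.7
```

Call:
servo_tool:
  steps:
    - {"tx":0.1,"ty":-0.03,"tz":0,"yaw":1,"claw":4}
    - {"tx":0,"ty":0,"tz":0,"yaw":0,"claw":4}

```text
time_s: 19.95
position: [0.4786, -0.2609, 0.1927]
tool_rot: [[0.349, 0.937, -0.002], [0.937, -0.349, 0.001], [0.0, -0.002, -1.0]]
ft_force: [-4.9, 2.5, 2.4]
grip_width: 0.0401
gripper_force: 2.8
```

The force now persists at rest, so the lever is on its stop. I back off to mid-gap and lift.

Call:
servo_tool:
  steps:
    - {"tx":-0.55,"ty":0.2,"tz":0,"yaw":0,"claw":4}
    - {"tx":-0.55,"ty":0.2,"tz":0,"yaw":0,"claw":4}
    - {"tx":0,"ty":0,"tz":0,"yaw":0,"claw":4}
    - {"tx":0,"ty":0,"tz":2,"yaw":0,"claw":4}
    - {"tx":0,"ty":0,"tz":4,"yaw":0,"claw":4}
    - {"tx":0,"ty":0,"tz":4,"yaw":0,"claw":4}
    - {"tx":0,"ty":0,"tz":4,"yaw":0,"claw":4}
    - {"tx":-2,"ty":-2,"tz":0,"yaw":0,"claw":4}
    - {"tx":-3,"ty":-2,"tz":0,"yaw":0,"claw":4}
    - {"tx":-3,"ty":-2,"tz":0,"yaw":0,"claw":4}
    - {"tx":0,"ty":0,"tz":0,"yaw":0,"claw":4}
    - {"tx":0,"ty":0,"tz":0,"yaw":0,"claw":4}

```text
time_s: 21.15
position: [0.388, -0.3176, 0.333]
tool_rot: [[0.351, 0.936, 0.001], [0.936, -0.351, -0.0], [0.0, 0.001, -1.0]]
ft_force: [0.0, -0.2, 0.1]
grip_width: 0.0397
gripper_force: 0.0
```

Run:
```python
from h import *
s=env.observe(); print(s["time_s"],s["position"],s["ft_force"])
for n in("scene","top"):
    im,d=env.get_image(n); Q=cloud(n,d)
    for c,lo,hi in(((.502,.0407),.222,.24),((.469,-.257),.18,.195)):
        k=(d>0)&(Q[...,2]>lo)&(Q[...,2]<hi)&(np.hypot(Q[...,0]-c[0],Q[...,1]-c[1])<.025)
        if k.any(): p=Q[k].mean(0); v=p[:2]-[.4935,-.186]; print(n,k.sum(),p,"lock",np.radians(np.degrees(np.arctan2(v[1],v[0]))%360-171))
    if n=="scene": cv2.imwrite("pics/s9.png",cv2.resize(im[100:330,120:440][...,::-1],None,fx=2.4,fy=2.4))
```

```text
21.15 [ 0.38800917 -0.31763066  0.33297486] [ 0.01804224 -0.21993965  0.11425949]
scene 29 [0.50303014 0.03944696 0.23057424] lock -1.455963731904999
scene 27 [ 0.46783029 -0.25606572  0.18835779] lock 1.376695999476828
top 39 [0.50454206 0.04229825 0.2312416 ] lock -1.4620458619994467
top 33 [ 0.47032163 -0.25347191  0.18963034] lock 1.3969800241659058
```

View pics/s9.png

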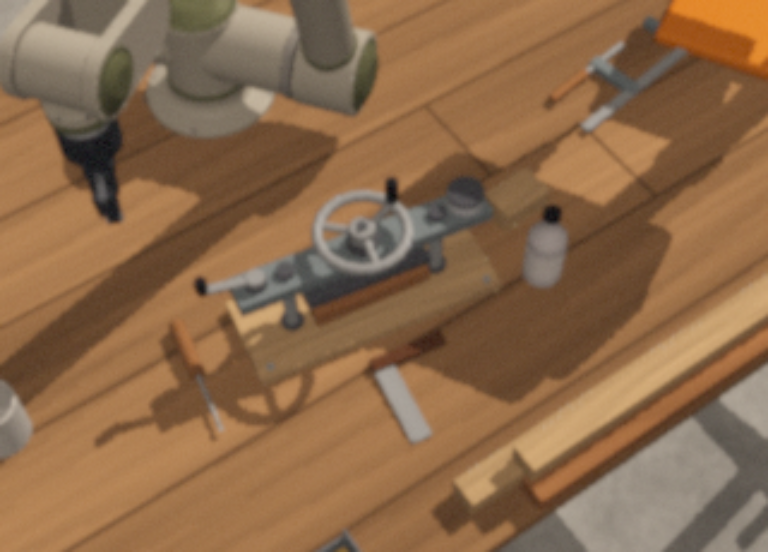

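The picture shows the handle back at (391,188), as at the start, the lever swung out with its knob at (201,287), and everything else in place. Handing in.

```bash
python3 -c "
from rig import env; print(env.close_job())"
```

```text
the job is handed in; nothing more can be done
None
```

I turned the wheel one full clockwise turn, leaving the handle within about 2 mm of its start by camera, then pushed the lock lever to its stop (about 1.38 rad); nothing else looked moved, and the job was handed in at about 21 s with no verdict shown.

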